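# Hold open the cooling pen's gate

## Robot

A 6-joint arm with a two-finger parallel gripper is mounted at the origin on the work surface. World frame = base frame: x ahead of the robot, y to its left, z up, the work surface at z = 0. Lengths are in m, angles in rad, forces in N, time in s.
With the tool pointing down it reaches from about 0.4 to 0.825 m from the base axis. Payload 7 kg.
Tool frame: the origin (TCP) lies midway between the tips of the shut fingers; the grasp point (between the pads) lies 19 mm behind it; z points along the fingers, y is the line along which they close (so a half turn about z gives the same grasp; the last joint's range is limited). The gripper opens to 88 mm and grips with 3 to 60 N. Pads are 19 mm wide; open, the fingers measure 130 mm over their backs; the gripper's body (78 mm by 193 mm) begins 47 mm behind the grasp point.
Start: joints at [-0.856, 0.359, 0.012, 0, -1.224, -0.288], TCP at [0.279, -0.614, 0.191] pointing down, gripper open.
Joint ranges: [-3.07, 3.07], [-1.43, 2.12], [-1.02, 1.25], [-3.03, 1.67], [-3.05, -0], [-3.03, 3.03]. Speed limits (rad/s): [2.39, 2.39, 3.01, 3.14, 3.14, 3.14].

## Interface

Orientations are given as [roll, pitch, yaw] about the fixed x, y, z axes, in that order (R = Rz(yaw) Ry(pitch) Rx(roll)).
In Python, from station import get_state, grab_frame, calibration, job_done, boxes_of, regions_of, spot_point gives the robot as it stands. The module is installed in compiled form; this text tells all that it offers.
- The arm moves only by the tool arm_command, never from a script. Its argument "commands" is a list of rows, each an object of numbers: "tx", "ty", "tz": the shift along the tool's x, y, z each as a share of 25 cm, from -1 to 1; "twist": the turn about the tool's z as a share of 180 degrees, from -1 to 1. A call has exactly 8 rows; each row is the pose to reach, as a shift and turn from the pose commanded when the call began, along the tool's axes at that moment, turning the shorter way round; what a row does not reach only later rows make up. A row lasts 1/12 s, in which the tool goes at most 41.7 mm and 7.16 degrees, less where a joint would pass 70% of its speed; a pose out of reach is approached as far as the arm can. A call with a number of a shift or a turn outside -1 to 1 is refused whole. A call with a gripper value outside its range is refused whole. "claw" is the opening, from 0 (shut) to 1 (fully open), set as the call begins (left out, the last holds). The fingers move at their own pace and stop on an object; "grip_force" is the grip in N (left out, the last holds). Time passes only in rows, so rows that repeat a pose let the fingers close, or fill a call up. It gives the time, the measured TCP pose, the force, the opening and the grip force at its end, in the units of the state.
- get_state(): the state, without advancing time (a new reading comes with each control period).
- grab_frame(name): name is "scene" or "top" or "wrist"; returns the picture (420x560x3 uint8, red, green, blue); there is no depth.
- calibration(name): a dict with "camera_matrix" (3x3 intrinsics, pixels), "extrinsics" (4x4, takes a point from camera to world coordinates). Camera axes: x right, y down, z forward; pixel columns grow to the right and rows downward; lengths in m; the calibration is good to about 2 mm. A picture is of the moment at which its call begins: read the wrist's pose just before it. calibration takes no time and is no camera call; for the wrist camera it gives the pose at the moment of the call.
- job_done(): hands the job in; it is judged then, once.
Trained networks look in the newest picture that a camera, given by its name, has taken for a name from the list of things; names that differ only in an ending like _2 or _b are one class to them, and where a whole thing is asked for, a point or a joint stands for the part that bears it (a point fixed in the world has none). Each returns a list of dicts, best first, with "score" (0 to 1); they miss things now and then, are a little off and sometimes report something else, mostly with a low value. They report only what shows in the picture. A call takes as long as a camera call.
- boxes_of(query, camera): "rect" ([left, top, right, bottom] in pixels, round what is visible of it).
- regions_of(query, camera): "region" (420x560 bool, what is visible of it) and "rect" ([left, top, right, bottom] in pixels, round what is visible of it).
- spot_point(query, camera): "uv" ([column, row] in pixels: a listed point, or the origin of a listed thing).
The state is a dict: "t": time; "q": joint angles; "qd": joint speeds; "joint_efforts": joint torques, N m; "eef_pos": TCP position; "ee_rot": TCP orientation; "force": force on the tool from outside, world axes, zero at the start; "moment": the same for the moment, N m; "width": finger opening in m; "gripper_force": force on a finger pad.
Only numpy, scipy, OpenCV 4.12 (cv2) and the standard library are available. Lean on these libraries where they do the work, as an engineer would, in place of code of your own. Each camera call takes 0.05 s, during which the arm holds its last target. There are 200 camera calls.

## Task

Open the gate of the glass-cooling pen and hold it wide open so that I can lift the glass bowl out: first squeeze the corner bolt's upright plate fully back against its fixed post (it stays there), then squeeze the two plates of the handle on top of the gate together and, keeping them squeezed, swing the gate out past its ball detent to about 80 degrees, nearly square to the front. Finish while holding: still gripping the squeezed handle, the gate still and wide open against its closing spring. Leave the bowl and the other things on the bench where they are.

Things in the scene. Friction and masses are not known exactly. Their poses are not given: they have to be found in the camera images.
- pen: Fixed low steel-bar pen, 230 x 250 mm, 112 mm high, open on top. Origin on the bench under its middle; z up; -x points out of its gated front towards the robot, +y along the front towards the hinge. A 6 mm sill plate lies before the front on the hinge side with the detent's spring ball (dome 18 mm high).
- gate_hinge (a point): Point on the gate's upright hinge axis, 152 mm above the bench, at pen frame x -103, y 120 mm. Its frame turns with the gate and is parallel to the pen's when shut: its -y points along the gate to the free end, 238 mm from the axis.
- gate (a joint): Gate angle, rad: 0 shut, grows as the free end swings out of the front (clockwise from above), stop at 1.5. A spring always closes it, slowly damped (0.12 N m shut, 0.33 N m at 1.4). The ball detent at about 0.75 takes about 5 to 9 N at the handle to pass; let go beyond it, the gate falls back on to the detent.
- handle_grip (a point): Grasp point of the squeeze handle on the gate, 124 mm from the hinge axis, 152 mm above the bench; frame as gate_hinge. Two upright plates, each 8 mm thick along the gate, 26 mm wide across it, clear from 122 to 176 mm height. Outer face of the fixed one: 9 mm towards the hinge; of the sliding one: 21 mm towards the free end, 9 mm once squeezed (span 30, then 18 mm).
- trigger (a joint): Travel of the handle's sliding plate towards the hinge, m: 0 sprung out, 0.012 fully squeezed; its spring needs 5 to 10 N and pushes it back when let go. It draws a rod (along the gate's top) out of a keeper at the free end; the gate is free from about 0.009.
- bolt_grip (a point): Grasp point of the corner bolt on the pillar past the gate's free end (pen x -115.5, y -168 mm), 152 mm above the bench; frame parallel to the pen's. Two upright plates 26 mm wide (pen x), clear from 126 to 176 mm height. Outer face of the fixed post: 12 mm towards pen -y; of the moving plate: 26 mm towards pen +y bolted, 12 mm once squeezed (span 38, then 24 mm).
- bolt (a joint): Travel of the bolt's moving plate away from the gate (pen -y), m: 0 to 0.002 bolted, 0.014 fully back; stiff (4 N of friction), no spring: it stays where it is left. Its tongue clears the gate from about 0.011.
- bowl_mid (a point): Bystander: green glass bowl 90 mm across, 60 mm high, standing in the pen; point at its middle, half-way up.
- tin_mid (a point): Bystander: steel tin 72 mm across, 100 mm high, with glass rods standing up to 225 mm; point half-way up the tin.
- bottle_mid (a point): Bystander: glass bottle 60 mm across, 160 mm high; point half-way up.
- paddle_mid (a point): Bystander: graphite paddle with wooden handle, 200 mm long, 50 mm wide, 20 mm high, lying on the bench; point at its middle.

How it is judged:
On the way, in this order (a step that is already met when the one before it is completed fails the run):
1. the corner bolt is squeezed back clear of the gate, the gate still shut (value of joint bolt above 0.0115 m and value of joint gate below 0.08 rad), for 0.2 s.
2. the gate's handle is squeezed by the fingers (value of joint trigger above 0.009 m and contact force between the fingers and gate above 1 N), for 0.1 s.
3. the gate is swung past its detent with the handle squeezed (value of joint gate above 1 rad and value of joint trigger above 0.006 m and contact force between the fingers and gate above 1 N), for 0.1 s.
At the end, for the whole second after the job is handed in: The gate stands still (under 0.1 rad/s) at more than 1.25 rad (72 degrees), held by the fingers (over 1 N on the gate) with its handle squeezed by more than 6 mm, and the corner bolt is still back by more than 11.5 mm (value of joint gate above 1.25 rad and velocity of joint gate between -0.1 and 0.1 rad/s and value of joint trigger above 0.006 m and contact force between the fingers and gate above 1 N and value of joint bolt above 0.0115 m); the arm keeps its last pose, push and grip.
It fails at once if the bowl is moved more than 30 mm (distance of bowl_mid from where it was at the start of the episode above 0.03 m).
It fails at once if the rod tin is moved more than 30 mm (distance of tin_mid from where it was at the start of the episode above 0.03 m).
It fails at once if the bottle is moved more than 30 mm (distance of bottle_mid from where it was at the start of the episode above 0.03 m).
It fails at once if the paddle is moved more than 30 mm (distance of paddle_mid from where it was at the start of the episode above 0.03 m).
It also fails if it takes over 43 s, if anything falls off the work surface, if the arm or the gripper's body presses on something with over 40 N, if the wrist force passes 120 N, or if a joint passes its speed limit or range.

## Working session

There is one attempt and no reset: what is moved stays moved. The work goes in short steps, Python scripts to look and compute and a tool call to move; the robot and the scene stay as the last step left them, time stands still between calls to the robot, and variables do not carry over. Pictures are saved under pics/ and viewed, at most 11 in all, crops included, and the job is handed in when it is done.

Besides the shell and the picture viewer there is one more tool, called after "Call:" as name(argument=value, ...), one argument or row to a line, values as JSON. arm_command: Moves the arm, as the interface text tells. Shift numbers are shares of 25 cm and turn numbers shares of 180 degrees, none past 1 either way. Its arguments: {"type":"object","properties":{"commands":{"type":"array"},"claw":{"type":"number"},"grip_force":{"type":"number"}},"required":["commands"]}

```bash
mkdir -p pics
cat > h.py <<'E'
import numpy as np, cv2
from station import *
from scipy.spatial.transform import Rotation as R
def ray(uv,cam):
    c=calibration(cam);K=np.array(c["camera_matrix"]);T=np.array(c["extrinsics"])
    d=T[:3,:3]@np.linalg.solve(K,[uv[0],uv[1],1.]);return T[:3,3],d/np.linalg.norm(d)
def onz(uv,cam,z):
    o,d=ray(uv,cam);return o+d*(z-o[2])/d[2]
def tri(obs):
    A=0;b=0
    for uv,cam in obs:
        o,d=ray(uv,cam);P=np.eye(3)-np.outer(d,d);A=A+P;b=b+P@o
    return np.linalg.solve(A,b)
E
python3 - <<'E'
from h import *
ims=[]
for cam in("scene","top"):
    f=grab_frame(cam);cv2.imwrite(f"pics/{cam}1.png",f[:,:,::-1])
Z=dict(pen=0,gate_hinge=.152,handle_grip=.152,bolt_grip=.152,bowl_mid=.03,tin_mid=.05,bottle_mid=.08,paddle_mid=.01)
for n,z in Z.items():
    o=[]
    for cam in("scene","top"):
        s=spot_point(n,cam)
        if s: o.append((s[0]["uv"],cam)); print(n,cam,np.round(s[0]["uv"]),round(s[0]["score"],2),np.round(onz(s[0]["uv"],cam,z),3))
    if len(o)==2: print("  tri",np.round(tri(o),3))
s=get_state();print(s["t"],s["eef_pos"],s["ee_rot"],s["width"],s["force"])
E
```

```text
pen scene [333. 263.] 0.55 [0.67  0.124 0.   ]
pen top [242. 180.] 0.75 [0.653 0.114 0.   ]
  tri [ 0.659  0.123 -0.015]
gate_hinge scene [353. 177.] 0.63 [0.554 0.225 0.152]
gate_hinge top [178. 218.] 0.75 [0.546 0.235 0.152]
  tri [0.546 0.235 0.141]
handle_grip scene [309. 196.] 0.89 [0.564 0.1   0.152]
handle_grip top [239. 210.] 0.72 [0.563 0.107 0.152]
  tri [0.563 0.104 0.149]
bolt_grip scene [247. 218.] 0.7 [ 0.566 -0.056  0.152]
bolt_grip top [320. 206.] 0.97 [ 0.571 -0.06   0.152]
  tri [ 0.571 -0.059  0.159]
bowl_mid scene [342. 267.] 0.93 [0.705 0.127 0.03 ]
bowl_mid top [238. 157.] 0.6 [0.703 0.123 0.03 ]
  tri [0.704 0.125 0.029]
tin_mid scene [218. 300.] 0.76 [ 0.678 -0.175  0.05 ]
tin_mid top [366. 167.] 0.64 [ 0.677 -0.177  0.05 ]
  tri [ 0.677 -0.176  0.049]
bottle_mid scene [401. 200.] 0.91 [0.618 0.336 0.08 ]
bottle_mid top [145. 193.] 0.9 [0.607 0.327 0.08 ]
  tri [0.611 0.335 0.071]
paddle_mid scene [174. 236.] 0.95 [ 0.441 -0.207  0.01 ]
paddle_mid top [179. 217.] 0.67 [0.562 0.264 0.01 ]
  tri [ 0.566 -0.013  0.264]
0.9 [ 0.27939792 -0.61441352  0.19126541] [ 3.14158004e+00  3.49052470e-05 -2.71480921e+00] 0.08752110627333792 [-0.424515   -0.0086272   0.71323496]
```

View pics/scene1.png

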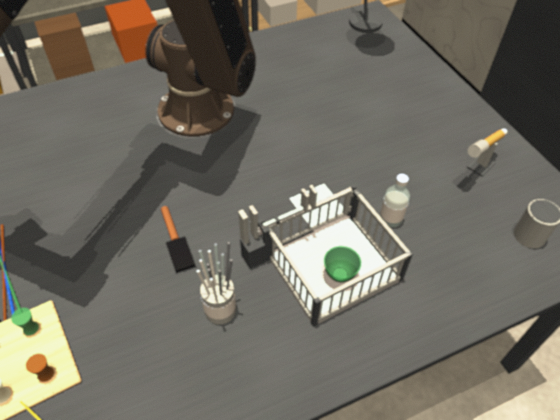

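View pics/top1.png

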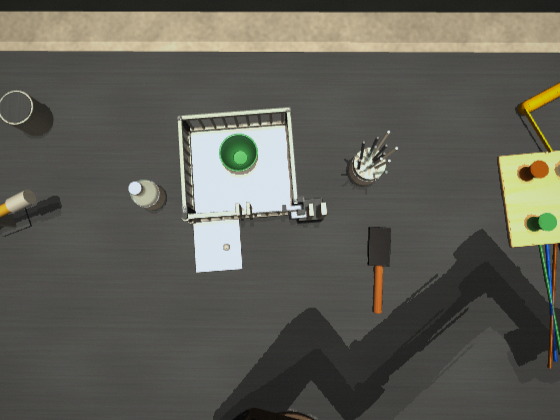

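The pictures show the bolt pillar at about (312,210) in top and (250,225) in scene, the handle at (243,211) and (308,197), and the sill ball at (226,247) in top. The tin and rods are about 10 cm off the bolt. I'll go above the bolt first.

```bash
cat >> h.py <<'E'
def to(p,ang):
    "shares for TCP target p and tool-y direction ang (deg from world x)"
    s=get_state();M=R.from_euler("xyz",s["ee_rot"]).as_matrix()
    d=M.T@(np.array(p)-s["eef_pos"])/.25
    cur=np.degrees(np.arctan2(M[1,1],M[0,1]));tw=-((ang-cur+180)%360-180)/180
    print("shares",np.round(d,4),"twist",round(tw,4),"cur ang",round(cur,2),"pos",np.round(s["eef_pos"],4))
E
python3 - <<'E'
from h import *
to([.571,-.059,.30],95)
E
```

```text
shares [-1.9814  1.5396 -0.4348] twist 0.1081 cur ang 114.45 pos [ 0.2794 -0.6144  0.1913]
```

Call:
arm_command(
  commands=[
    {"tx":-0.125,"ty":0.096,"tz":-0.1,"twist":0.01},
    {"tx":-0.25,"ty":0.193,"tz":-0.2,"twist":0.03},
    {"tx":-0.375,"ty":0.289,"tz":-0.3,"twist":0.05},
    {"tx":-0.5,"ty":0.385,"tz":-0.43,"twist":0.07},
    {"tx":-0.625,"ty":0.48,"tz":-0.43,"twist":0.09},
    {"tx":-0.75,"ty":0.577,"tz":-0.43,"twist":0.108},
    {"tx":-0.875,"ty":0.67,"tz":-0.43,"twist":0.108},
    {"tx":-1,"ty":0.77,"tz":-0.43,"twist":0.108},
  ],
  claw=1,
)

```text
t: 1.57
eef_pos: [0.4226, -0.3446, 0.2996]
ee_rot: [-3.141, 0.002, -3.055]
force: [1.1, -0.2, -0.4]
width: 0.0878
gripper_force: 0.0
```

Run:
```python
from h import *
to([.571,-.059,.30],95)
```

```text
shares [-0.6906  1.0866 -0.0014] twist -0.0001 cur ang 94.97 pos [ 0.4226 -0.3446  0.2996]
```

Call:
arm_command(
  commands=[
    {"tx":-0.08,"ty":0.125},
    {"tx":-0.17,"ty":0.25},
    {"tx":-0.26,"ty":0.375},
    {"tx":-0.35,"ty":0.5},
    {"tx":-0.45,"ty":0.63},
    {"tx":-0.54,"ty":0.76},
    {"tx":-0.62,"ty":0.88},
    {"tx":-0.68,"ty":1.0},
  ],
)

```text
invalid input
```

Run:
```python
from h import *
to([.571,-.059,.30],95)
f=grab_frame("wrist");cv2.imwrite("pics/w1.png",f[:,:,::-1])
for n in("bolt_grip","handle_grip","gate_hinge"):
    for s in spot_point(n,"wrist")[:1]: print(n,np.round(s["uv"]),round(s["score"],2),np.round(onz(s["uv"],"wrist",.152),4))
c=calibration("wrist");print(np.round(c["extrinsics"],3).tolist())
```

```text
shares [-0.6906  1.0866 -0.0014] twist -0.0001 cur ang 94.97 pos [ 0.4226 -0.3446  0.2996]
[[-0.09, 0.965, 0.247, 0.358], [0.996, 0.087, 0.021, -0.351], [-0.001, 0.248, -0.969, 0.494], [0.0, 0.0, 0.0, 1.0]]
```

View pics/w1.png

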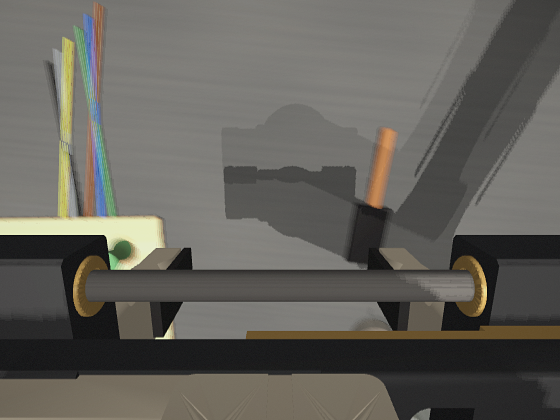

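The wrist view still shows the paddle at (370,230). The move was refused, probably because every key is needed in each row. The camera sees clearly about 5 cm robotwards of the fingers.

Call:
arm_command(
  commands=[
    {"tx":-0.1,"ty":0.125,"tz":0,"twist":0},
    {"tx":-0.21,"ty":0.25,"tz":0,"twist":0},
    {"tx":-0.32,"ty":0.375,"tz":0,"twist":0},
    {"tx":-0.43,"ty":0.5,"tz":0,"twist":0},
    {"tx":-0.54,"ty":0.63,"tz":0,"twist":0},
    {"tx":-0.65,"ty":0.76,"tz":0,"twist":0},
    {"tx":-0.76,"ty":0.88,"tz":0,"twist":0},
    {"tx":-0.86,"ty":1.0,"tz":0,"twist":0},
  ],
)

```text
t: 2.43
eef_pos: [0.6152, -0.0782, 0.2985]
ee_rot: [-3.141, -0.0, -3.056]
force: [0.5, -0.6, -0.3]
width: 0.0876
gripper_force: 0.0
```

Call:
arm_command(
  commands=[
    {"tx":0,"ty":0.1,"tz":0,"twist":0},
    {"tx":0,"ty":0.2,"tz":0,"twist":0},
    {"tx":0,"ty":0.25,"tz":0,"twist":0},
    {"tx":0,"ty":0.25,"tz":0,"twist":0},
    {"tx":0,"ty":0.25,"tz":0,"twist":0},
    {"tx":0,"ty":0.25,"tz":0,"twist":0},
    {"tx":0,"ty":0.25,"tz":0,"twist":0},
    {"tx":0,"ty":0.25,"tz":0,"twist":0},
  ],
)

```text
t: 3.1
eef_pos: [0.6087, -0.0174, 0.2988]
ee_rot: [-3.142, 0.0, -3.056]
force: [-0.7, -0.6, -0.1]
width: 0.0874
gripper_force: 0.0
```

Run:
```python
from h import *
to([.571,-.059,.30],95)
f=grab_frame("wrist");cv2.imwrite("pics/w2.png",f[:,:,::-1])
for n in("bolt_grip","handle_grip","gate_hinge"):
    for s in spot_point(n,"wrist")[:1]: print(n,np.round(s["uv"]),round(s["score"],2),np.round(onz(s["uv"],"wrist",.152),4))
```

```text
shares [ 0.1645 -0.1529 -0.0048] twist -0.0004 cur ang 94.92 pos [ 0.6087 -0.0174  0.2988]
bolt_grip [236. 150.] 0.97 [ 0.5683 -0.0634  0.152 ]
handle_grip [405. 160.] 0.57 [0.5631 0.1052 0.152 ]
gate_hinge [361. 220.] 0.31 [0.6291 0.0702 0.152 ]
```

View pics/w2.png

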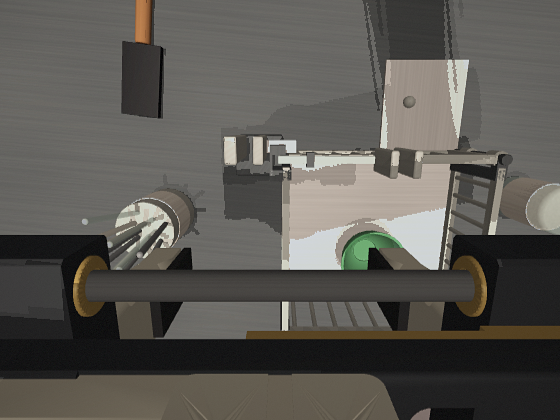

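The wrist view shows the bolt plates at about (230,150) and (258,150), the handle plates at about (386,160) and (408,162), and the gate bar level along row 158, so the pen's yaw is about 5°. I'll zoom in to measure the plate faces.

Run:
```python
from h import *
f=cv2.imread("pics/w2.png")
a=cv2.resize(f[120:200,210:310],(800,640)[:2],interpolation=cv2.INTER_CUBIC)[:300*2]
b=cv2.resize(f[125:200,360:460],(800,600),interpolation=cv2.INTER_CUBIC)
cv2.imwrite("pics/cr.png",cv2.resize(np.vstack([a[:400],b[:400]]),(600,600)))
for z in(.152,.176):
  print([np.round(onz((u,v),"wrist",z),4).tolist() for u,v in((224,150),(264,150),(231,136),(231,164))])
for u,v in((290,155),(500,153)): print(np.round(onz((u,v),"wrist",.112),4))
```

```text
[[0.5691, -0.0754, 0.152], [0.5657, -0.0358, 0.152], [0.555, -0.0691, 0.152], [0.5823, -0.0677, 0.152]]
[[0.5674, -0.0716, 0.176], [0.5642, -0.0349, 0.176], [0.5542, -0.0658, 0.176], [0.5796, -0.0645, 0.176]]
[ 0.5712 -0.0082  0.112 ]
[0.5489 0.2239 0.112 ]
```

View pics/cr.png

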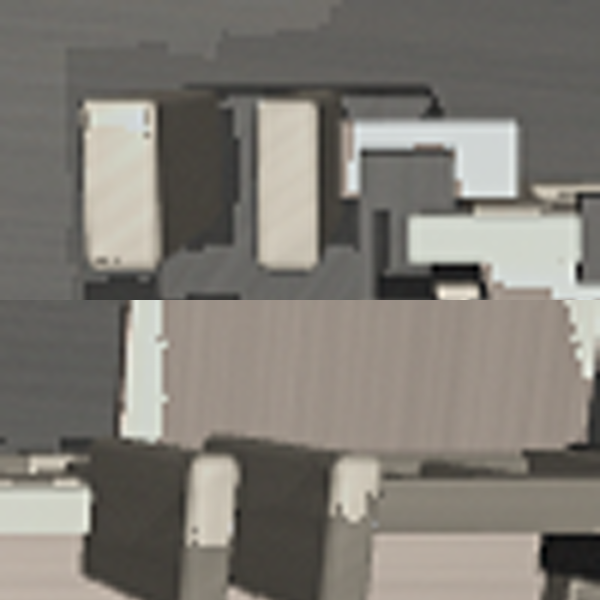

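Run:
```python
from h import *
for uv in((228,243),(200,255),(213,248),(222,262)): print("rod",np.round(onz(uv,"scene",.22),3))
for uv in((345,178),(397,148),(376,135),(390,133),(362,172)): print("rodtop",np.round(onz(uv,"top",.2),3))
for uv in((391.7,157),(413.5,157),(423.3,157)): print("handle",np.round(onz(uv,"wrist",.176),4))
to([.567,-.061,.30],95); to([.567,-.061,.135],95)
```

```text
rod [ 0.658 -0.132  0.22 ]
rod [ 0.662 -0.193  0.22 ]
rod [ 0.657 -0.164  0.22 ]
rod [ 0.695 -0.159  0.22 ]
rodtop [ 0.623 -0.107  0.2  ]
rodtop [ 0.685 -0.212  0.2  ]
rodtop [ 0.711 -0.17   0.2  ]
rodtop [ 0.716 -0.198  0.2  ]
rodtop [ 0.636 -0.141  0.2  ]
handle [0.5604 0.0835 0.176 ]
handle [0.5586 0.1036 0.176 ]
handle [0.5579 0.1127 0.176 ]
shares [ 0.1815 -0.1622 -0.0051] twist -0.0001 cur ang 94.97 pos [ 0.6087 -0.0167  0.2987]
shares [ 0.1816 -0.1622  0.6549] twist -0.0001 cur ang 94.97 pos [ 0.6087 -0.0167  0.2987]
```

Call:
arm_command(
  commands=[
    {"tx":0.1,"ty":-0.08,"tz":0,"twist":0},
    {"tx":0.18,"ty":-0.162,"tz":0,"twist":0},
    {"tx":0.181,"ty":-0.162,"tz":0.1,"twist":0},
    {"tx":0.181,"ty":-0.162,"tz":0.22,"twist":0},
    {"tx":0.181,"ty":-0.162,"tz":0.34,"twist":0},
    {"tx":0.181,"ty":-0.162,"tz":0.46,"twist":0},
    {"tx":0.181,"ty":-0.162,"tz":0.58,"twist":0},
    {"tx":0.181,"ty":-0.162,"tz":0.65,"twist":0},
  ],
)

```text
t: 3.97
eef_pos: [0.5654, -0.0606, 0.1331]
ee_rot: [3.141, -0.003, -3.055]
force: [-0.9, 0.0, -0.5]
width: 0.0876
gripper_force: 0.0
```

Call:
arm_command(
  commands=[
    {"tx":0,"ty":0,"tz":0,"twist":0},
    {"tx":0,"ty":0,"tz":0,"twist":0},
    {"tx":0,"ty":0,"tz":0,"twist":0},
    {"tx":0,"ty":0,"tz":0,"twist":0},
    {"tx":0,"ty":0,"tz":0,"twist":0},
    {"tx":0,"ty":0,"tz":0,"twist":0},
    {"tx":0,"ty":0,"tz":0,"twist":0},
    {"tx":0,"ty":0,"tz":0,"twist":0},
  ],
  claw=0.1,
  grip_force=25,
)

```text
t: 4.63
eef_pos: [0.5676, -0.0598, 0.1368]
ee_rot: [3.141, 0.001, -3.054]
force: [-0.1, 4.4, 2.6]
width: 0.0394
gripper_force: 2.1
```

Run:
```python
from h import *
s=get_state();print(s["t"],s["eef_pos"],s["width"],s["force"],s["gripper_force"])
f=grab_frame("wrist");cv2.imwrite("pics/w3.png",f[:,:,::-1])
```

```text
4.6333 [ 0.56758129 -0.05983486  0.13682495] 0.039449723850391534 [-0.11000908  4.36538649  2.55962105] 2.13652566075325
```

View pics/w3.png

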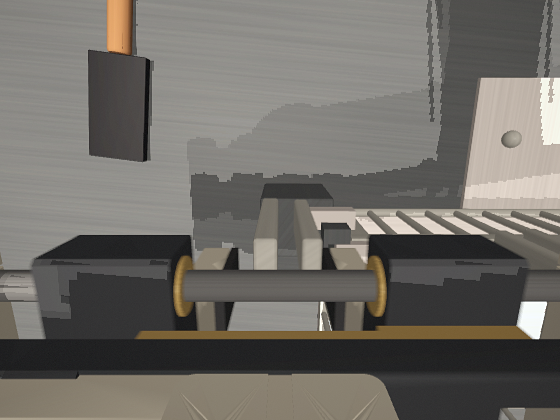

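The fingers straddle both plates, at about (267,225) and (305,225), and the right finger is just reaching the moving plate. I'll keep closing.

Call:
arm_command(
  commands=[
    {"tx":0,"ty":0,"tz":0,"twist":0},
    {"tx":0,"ty":0,"tz":0,"twist":0},
    {"tx":0,"ty":0,"tz":0,"twist":0},
    {"tx":0,"ty":0,"tz":0,"twist":0},
    {"tx":0,"ty":0,"tz":0,"twist":0},
    {"tx":0,"ty":0,"tz":0,"twist":0},
    {"tx":0,"ty":0,"tz":0,"twist":0},
    {"tx":0,"ty":0,"tz":0,"twist":0},
  ],
  claw=0.1,
  grip_force=30,
)

```text
t: 5.35
eef_pos: [0.5678, -0.0614, 0.1366]
ee_rot: [-3.14, 0.001, -3.054]
force: [2.6, -5.5, 1.6]
width: 0.0226
gripper_force: 30.0
```

The opening is 22.6 mm at 30 N, so the bolt is fully squeezed. Next I open, rise and move over the handle.

Call:
arm_command(
  commands=[
    {"tx":0,"ty":0,"tz":0,"twist":0},
    {"tx":0,"ty":0,"tz":0,"twist":0},
    {"tx":0,"ty":0,"tz":0,"twist":0},
    {"tx":0,"ty":0,"tz":0,"twist":0},
    {"tx":0,"ty":0,"tz":-0.08,"twist":0},
    {"tx":0,"ty":0,"tz":-0.2,"twist":0},
    {"tx":0,"ty":0,"tz":-0.35,"twist":0},
    {"tx":0,"ty":0,"tz":-0.5,"twist":0},
  ],
  claw=1,
)

```text
t: 6.02
eef_pos: [0.5663, -0.0603, 0.2619]
ee_rot: [3.142, -0.002, -3.054]
force: [0.7, 0.5, 0.5]
width: 0.0705
gripper_force: 0.0
```

Call:
arm_command(
  commands=[
    {"tx":-0.04,"ty":0.1,"tz":0,"twist":0},
    {"tx":-0.1,"ty":0.25,"tz":0,"twist":0},
    {"tx":-0.2,"ty":0.4,"tz":0,"twist":0},
    {"tx":-0.3,"ty":0.53,"tz":0,"twist":0},
    {"tx":-0.3,"ty":0.66,"tz":0,"twist":0},
    {"tx":-0.3,"ty":0.66,"tz":0,"twist":0},
    {"tx":-0.3,"ty":0.66,"tz":0,"twist":0},
    {"tx":-0.3,"ty":0.66,"tz":0,"twist":0},
  ],
)

```text
t: 6.68
eef_pos: [0.6271, 0.1107, 0.2607]
ee_rot: [-3.141, -0.001, -3.053]
force: [0.7, -0.2, -0.2]
width: 0.0879
gripper_force: 0.0
```

Run:
```python
from h import *
f=grab_frame("wrist");cv2.imwrite("pics/w4.png",f[:,:,::-1])
for n in("bolt_grip","handle_grip","gate_hinge"):
    for s in spot_point(n,"wrist")[:1]: print(n,np.round(s["uv"]),round(s["score"],2),np.round(onz(s["uv"],"wrist",.152),4))
to([.564,.1035,.135],95)
```

```text
bolt_grip [ 86. 119.] 0.75 [ 0.5686 -0.0632  0.152 ]
handle_grip [279. 131.] 0.97 [0.5645 0.1033 0.152 ]
shares [ 0.2547 -0.002   0.506 ] twist -0.0003 cur ang 94.94 pos [0.6274 0.1094 0.2615]
```

View pics/w4.png

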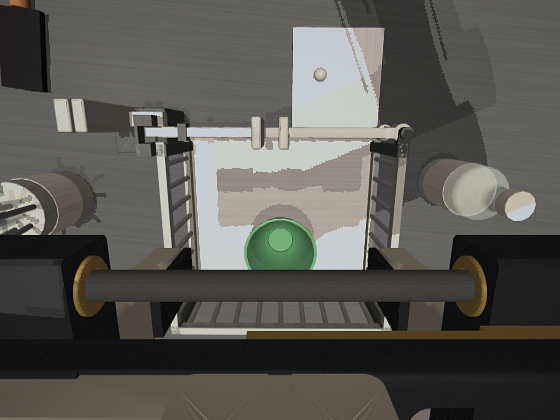

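The bolt plates are together at (70,115), and the handle plates show at (257,131) and (284,131). The handle grip comes out at (0.5645, 0.1033), in line with my estimate. I'll go down and squeeze.

Call:
arm_command(
  commands=[
    {"tx":0.14,"ty":0,"tz":0,"twist":0},
    {"tx":0.25,"ty":0,"tz":0.02,"twist":0},
    {"tx":0.253,"ty":0,"tz":0.12,"twist":0},
    {"tx":0.253,"ty":0,"tz":0.25,"twist":0},
    {"tx":0.253,"ty":0,"tz":0.38,"twist":0},
    {"tx":0.253,"ty":0,"tz":0.47,"twist":0},
    {"tx":0.253,"ty":0,"tz":0.5,"twist":0},
    {"tx":0.253,"ty":0,"tz":0.5,"twist":0},
  ],
)

```text
t: 7.55
eef_pos: [0.5634, 0.1038, 0.1347]
ee_rot: [-3.14, -0.003, -3.055]
force: [-0.4, -0.4, 0.8]
width: 0.0875
gripper_force: 0.0
```

Call:
arm_command(
  commands=[
    {"tx":0,"ty":0,"tz":0,"twist":0},
    {"tx":0,"ty":0,"tz":0,"twist":0},
    {"tx":0,"ty":0,"tz":0,"twist":0},
    {"tx":0,"ty":0,"tz":0,"twist":0},
    {"tx":0,"ty":0,"tz":0,"twist":0},
    {"tx":0,"ty":0,"tz":0,"twist":0},
    {"tx":0,"ty":0,"tz":0,"twist":0},
    {"tx":0,"ty":0,"tz":0,"twist":0},
  ],
  claw=0.05,
  grip_force=35,
)

```text
t: 8.22
eef_pos: [0.5645, 0.1043, 0.1365]
ee_rot: [-3.14, -0.0, -3.054]
force: [1.2, -4.9, 1.8]
width: 0.04
gripper_force: 2.9
```

Call:
arm_command(
  commands=[
    {"tx":0,"ty":0,"tz":0,"twist":0},
    {"tx":0,"ty":0,"tz":0,"twist":0},
    {"tx":0,"ty":0,"tz":0,"twist":0},
    {"tx":0,"ty":0,"tz":0,"twist":0},
    {"tx":0,"ty":0,"tz":0,"twist":0},
    {"tx":0,"ty":0,"tz":0,"twist":0},
    {"tx":0,"ty":0,"tz":0,"twist":0},
    {"tx":0,"ty":0,"tz":0,"twist":0},
  ],
)

```text
t: 8.88
eef_pos: [0.5646, 0.1036, 0.1366]
ee_rot: [-3.14, -0.0, -3.054]
force: [1.1, -5.8, 2.6]
width: 0.0164
gripper_force: 35.0
```

```bash
cat > arc.py <<'E'
from h import *
import sys
# tool-frame arc rows about the hinge: gate angles (deg) from the first, per-pose
s=get_state();M=R.from_euler("xyz",s["ee_rot"]).as_matrix();p=s["eef_pos"]
yaw=np.radians(np.degrees(np.arctan2(M[1,1],M[0,1]))-90)
print("p",p,"yaw",np.degrees(yaw),"w",s["width"],"f",s["force"],"m",np.round(s["moment"],2),"t",s["t"])
r=.124
for a in range(0,91,5):
    t=np.radians(a)
    # tool x = -pen x, tool y = pen y when shut; shift of handle about hinge
    print(a,"tx",round(r*np.sin(t)/.25,4),"ty",round(r*(1-np.cos(t))/.25,4),"twist",round(a/180,4))
E
python3 arc.py
```

```text
p [0.56457046 0.1035537  0.13655322] yaw 5.01278436752807 w 0.016434227512800333 f [ 1.053694   -5.84758661  2.64305042] m [-2.58 -0.43  0.01] t 8.8833
0 tx 0.0 ty 0.0 twist 0.0
5 tx 0.0432 ty 0.0019 twist 0.0278
10 tx 0.0861 ty 0.0075 twist 0.0556
15 tx 0.1284 ty 0.0169 twist 0.0833
20 tx 0.1696 ty 0.0299 twist 0.1111
25 tx 0.2096 ty 0.0465 twist 0.1389
30 tx 0.248 ty 0.0665 twist 0.1667
35 tx 0.2845 ty 0.0897 twist 0.1944
40 tx 0.3188 ty 0.116 twist 0.2222
45 tx 0.3507 ty 0.1453 twist 0.25
50 tx 0.38 ty 0.1772 twist 0.2778
55 tx 0.4063 ty 0.2115 twist 0.3056
60 tx 0.4295 ty 0.248 twist 0.3333
65 tx 0.4495 ty 0.2864 twist 0.3611
70 tx 0.4661 ty 0.3264 twist 0.3889
75 tx 0.4791 ty 0.3676 twist 0.4167
80 tx 0.4885 ty 0.4099 twist 0.4444
85 tx 0.4941 ty 0.4528 twist 0.4722
90 tx 0.496 ty 0.496 twist 0.5
```

Squeezed: 16.4 mm at 35 N. Now I swing along the arc about the hinge, 3° per row to begin with.

Call:
arm_command(
  commands=[
    {"tx":0.013,"ty":0,"tz":0,"twist":0.0083},
    {"tx":0.035,"ty":0.001,"tz":0,"twist":0.022},
    {"tx":0.06,"ty":0.004,"tz":0,"twist":0.039},
    {"tx":0.086,"ty":0.0075,"tz":0,"twist":0.0556},
    {"tx":0.107,"ty":0.012,"tz":0,"twist":0.069},
    {"tx":0.128,"ty":0.017,"tz":0,"twist":0.083},
    {"tx":0.149,"ty":0.023,"tz":0,"twist":0.097},
    {"tx":0.17,"ty":0.03,"tz":0,"twist":0.111},
  ],
)

```text
t: 9.55
eef_pos: [0.5214, 0.1074, 0.1366]
ee_rot: [-3.14, 0.001, 2.878]
force: [1.5, -5.2, 3.3]
width: 0.0163
gripper_force: 35.0
```

Run:
```python
from h import *
s=get_state();p0=np.array([.56457,.10355]);a=np.radians(5.0)
h=p0+.124*np.array([-np.sin(a),np.cos(a)])
d=s["eef_pos"][:2]-h
M=R.from_euler("xyz",s["ee_rot"]).as_matrix()
print("hinge",h,"r",np.linalg.norm(d),"gate deg",5-90-np.degrees(np.arctan2(d[1],d[0])),"tool turn",95-np.degrees(np.arctan2(M[1,1],M[0,1])),s["width"],s["gripper_force"],s["force"],np.round(s["moment"],2),s["t"])
```

```text
hinge [0.55376269 0.22707814] r 0.12401356251081253 gate deg 20.14940951025116 tool turn 20.09127171996046 0.016279045182452358 34.99552845954895 [ 1.49847841 -5.22582503  3.32499461] [-2.42 -0.53 -0.07] 9.55
```

The gate follows at 20° with low force. The arc looks the same from each new pose, so I'll carry on with 24° rows through the detent.

Call:
arm_command(
  commands=[
    {"tx":0.026,"ty":0.001,"tz":0,"twist":0.0167},
    {"tx":0.052,"ty":0.003,"tz":0,"twist":0.0333},
    {"tx":0.078,"ty":0.006,"tz":0,"twist":0.05},
    {"tx":0.103,"ty":0.011,"tz":0,"twist":0.0667},
    {"tx":0.128,"ty":0.017,"tz":0,"twist":0.083},
    {"tx":0.153,"ty":0.0243,"tz":0,"twist":0.1},
    {"tx":0.1775,"ty":0.033,"tz":0,"twist":0.1167},
    {"tx":0.202,"ty":0.043,"tz":0,"twist":0.1333},
  ],
)

```text
t: 10.22
eef_pos: [0.4759, 0.1307, 0.1365]
ee_rot: [-3.14, 0.002, 2.459]
force: [2.8, -6.5, 2.7]
width: 0.0167
gripper_force: 35.0
```

Call:
arm_command(
  commands=[
    {"tx":0.026,"ty":0.001,"tz":0,"twist":0.0167},
    {"tx":0.052,"ty":0.003,"tz":0,"twist":0.0333},
    {"tx":0.078,"ty":0.006,"tz":0,"twist":0.05},
    {"tx":0.103,"ty":0.011,"tz":0,"twist":0.0667},
    {"tx":0.128,"ty":0.017,"tz":0,"twist":0.083},
    {"tx":0.153,"ty":0.0243,"tz":0,"twist":0.1},
    {"tx":0.1775,"ty":0.033,"tz":0,"twist":0.1167},
    {"tx":0.202,"ty":0.043,"tz":0,"twist":0.1333},
  ],
)

```text
t: 10.88
eef_pos: [0.4895, 0.1228, 0.1347]
ee_rot: [3.096, -0.112, 2.151]
force: [11.1, 21.6, 44.6]
width: 0.0209
gripper_force: 36.0
```

```bash
cat > g.py <<'E'
from h import *
s=get_state();p0=np.array([.56457,.10355]);a=np.radians(5.0)
h=p0+.124*np.array([-np.sin(a),np.cos(a)])
d=s["eef_pos"][:2]-h
M=R.from_euler("xyz",s["ee_rot"]).as_matrix()
print("r",np.linalg.norm(d),"gate deg",(5-90-np.degrees(np.arctan2(d[1],d[0])))%360,"tool turn",95-np.degrees(np.arctan2(M[1,1],M[0,1])),s["width"],s["gripper_force"],s["force"],np.round(s["moment"],2),np.round(s["q"],2),s["t"])
E
python3 g.py
```

```text
r 0.12254855659521267 gate deg 36.64757893231332 tool turn 62.07470516112473 0.020858574940431692 35.9916649851948 [11.08341144 21.62006371 44.56325989] [ 9.39 -3.6  -0.04] [ 0.53  0.13 -0.39 -0.13 -1.02 -3.03] 10.8833
```

The last joint hit its limit (q6 = -3.03), so this grasp can't be turned far enough. I'll swing the gate back and regrasp with the tool turned half round. First a look at the state.

```bash
python3 - <<'E'
from h import *
f=grab_frame("scene");cv2.imwrite("pics/s2.png",cv2.resize(f[100:340,140:460,::-1],(800,600)))
E
python3 g.py
```

```text
r 0.12265479964846297 gate deg 36.288319092756424 tool turn 62.24301622434563 0.021064310785867294 34.61214569862932 [ 9.01930035 17.18469936 37.39788652] [ 8.08 -3.33 -0.14] [ 0.53  0.13 -0.39 -0.14 -1.02 -3.03] 10.9333
```

View pics/s2.png

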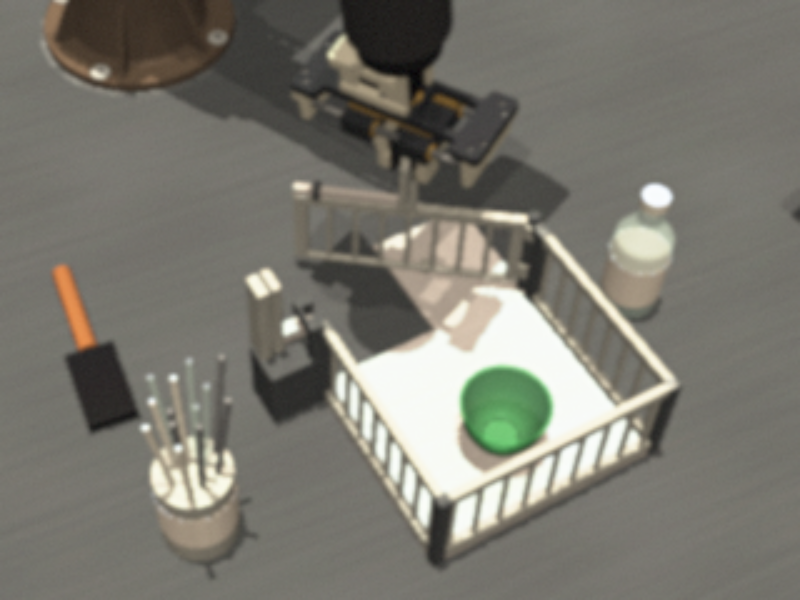

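The gate stands about 36° open, still in the grip, with the tool twisted ahead of it and the bolt back. I'll make a small twist back and see where the commanded pose sits.

Call:
arm_command(
  commands=[
    {"tx":0,"ty":0,"tz":0,"twist":-0.01},
    {"tx":0,"ty":0,"tz":0,"twist":-0.02},
    {"tx":0,"ty":0,"tz":0,"twist":-0.03},
    {"tx":0,"ty":0,"tz":0,"twist":-0.04},
    {"tx":0,"ty":0,"tz":0,"twist":-0.05},
    {"tx":0,"ty":0,"tz":0,"twist":-0.06},
    {"tx":0,"ty":0,"tz":0,"twist":-0.07},
    {"tx":0,"ty":0,"tz":0,"twist":-0.08},
  ],
)

```text
t: 11.6
eef_pos: [0.4907, 0.1228, 0.1345]
ee_rot: [3.068, -0.095, 2.404]
force: [15.6, 15.1, 30.8]
width: 0.0176
gripper_force: 34.0
```

```bash
python3 g.py
```

```text
r 0.12185775352076059 gate deg 36.175748851342334 tool turn 47.63898008308526 0.01764476451744242 33.99500409141183 [15.61701612 15.10349167 30.78062882] [ 6.81 -5.75 -0.84] [ 0.53  0.13 -0.39 -0.13 -1.02 -2.78] 11.6
```

The command base is the pose actually reached, but the tool keeps a tilt of about 7° from the limit. I'll release, which lets the gate fall gently shut, then rise and work out the half turn.

Call:
arm_command(
  commands=[
    {"tx":0,"ty":0,"tz":0,"twist":0},
    {"tx":0,"ty":0,"tz":0,"twist":0},
    {"tx":0,"ty":0,"tz":0,"twist":0},
    {"tx":0,"ty":0,"tz":0,"twist":0},
    {"tx":0,"ty":0,"tz":0,"twist":0},
    {"tx":0,"ty":0,"tz":-0.05,"twist":0},
    {"tx":0,"ty":0,"tz":-0.15,"twist":0},
    {"tx":0,"ty":0,"tz":-0.3,"twist":0},
  ],
  claw=1,
)

```text
t: 12.27
eef_pos: [0.4772, 0.1064, 0.197]
ee_rot: [3.105, -0.112, 2.396]
force: [0.8, 0.9, -0.1]
width: 0.0651
gripper_force: 0.0
```

```bash
cat > z.py <<'E'
from h import *
s=get_state();M=R.from_euler("xyz",s["ee_rot"]).as_matrix()
print("toolz",np.round(M[:,2],3),"tilt",np.degrees(np.arccos(-M[2,2])),"x",np.round(M[:,0],2),np.round(s["q"],3),np.round(s["eef_pos"],4),np.round(s["force"],1),s["width"],s["t"])
E
python3 z.py
```

```text
toolz [-0.057  0.103 -0.993] tilt 6.751265657881609 x [-0.73  0.67  0.11] [ 0.513  0.074 -0.298 -0.126 -1.2   -2.785] [0.4772 0.1064 0.197 ] [ 0.8  0.9 -0.1] 0.0651325362135613 12.2667
```

Call:
arm_command(
  commands=[
    {"tx":0,"ty":0,"tz":-0.1,"twist":-0.039},
    {"tx":0,"ty":0,"tz":-0.2,"twist":-0.078},
    {"tx":0,"ty":0,"tz":-0.25,"twist":-0.117},
    {"tx":0,"ty":0,"tz":-0.25,"twist":-0.156},
    {"tx":0,"ty":0,"tz":-0.25,"twist":-0.195},
    {"tx":0,"ty":0,"tz":-0.25,"twist":-0.234},
    {"tx":0,"ty":0,"tz":-0.25,"twist":-0.273},
    {"tx":0,"ty":0,"tz":-0.25,"twist":-0.31},
  ],
)

```text
t: 12.93
eef_pos: [0.4823, 0.1003, 0.2608]
ee_rot: [3.027, -0.026, -2.907]
force: [0.4, -0.4, -0.1]
width: 0.0872
gripper_force: 0.0
```

Call:
arm_command(
  commands=[
    {"tx":0,"ty":0,"tz":0,"twist":-0.039},
    {"tx":0,"ty":0,"tz":0,"twist":-0.078},
    {"tx":0,"ty":0,"tz":0,"twist":-0.117},
    {"tx":0,"ty":0,"tz":0,"twist":-0.156},
    {"tx":0,"ty":0,"tz":0,"twist":-0.195},
    {"tx":0,"ty":0,"tz":0,"twist":-0.234},
    {"tx":0,"ty":0,"tz":0,"twist":-0.273},
    {"tx":0,"ty":0,"tz":0,"twist":-0.31},
  ],
)

```text
t: 13.6
eef_pos: [0.4823, 0.1003, 0.2607]
ee_rot: [3.055, 0.079, -1.938]
force: [-0.4, -0.3, 1.1]
width: 0.0875
gripper_force: 0.0
```

Call:
arm_command(
  commands=[
    {"tx":0,"ty":0,"tz":0,"twist":-0.039},
    {"tx":0,"ty":0,"tz":0,"twist":-0.078},
    {"tx":0,"ty":0,"tz":0,"twist":-0.117},
    {"tx":0,"ty":0,"tz":0,"twist":-0.156},
    {"tx":0,"ty":0,"tz":0,"twist":-0.195},
    {"tx":0,"ty":0,"tz":0,"twist":-0.234},
    {"tx":0,"ty":0,"tz":0,"twist":-0.273},
    {"tx":0,"ty":0,"tz":0,"twist":-0.31},
  ],
)

```text
t: 14.27
eef_pos: [0.4823, 0.1003, 0.2607]
ee_rot: [-3.124, 0.116, -0.96]
force: [0.4, -0.9, 0.6]
width: 0.0879
gripper_force: 0.0
```

```bash
python3 z.py
python3 - <<'E'
from h import *
to([.5635,.1055,.26],-85)
grab_frame("top")
s=spot_point("handle_grip","top")[:2]
for k in s: print(k["score"],np.round(onz(k["uv"],"top",.152),4))
f=grab_frame("scene");cv2.imwrite("pics/s3.png",cv2.resize(f[100:340,140:460,::-1],(800,600)))
for k in spot_point("handle_grip","scene")[:2]: print(k["score"],np.round(onz(k["uv"],"scene",.152),4))
E
```

```text
toolz [-0.052  0.105 -0.993] tilt 6.708755554559468 x [ 0.57 -0.81 -0.12] [ 0.498  0.04  -0.192 -0.12  -1.337  0.14 ] [0.4823 0.1003 0.2607] [ 0.4 -0.9  0.6] 0.08794420504692975 14.2667
shares [ 0.1686 -0.2781 -0.0117] twist -0.3339 cur ang -145.1 pos [0.4823 0.1003 0.2607]
0.71 [0.5541 0.104  0.152 ]
```

View pics/s3.png

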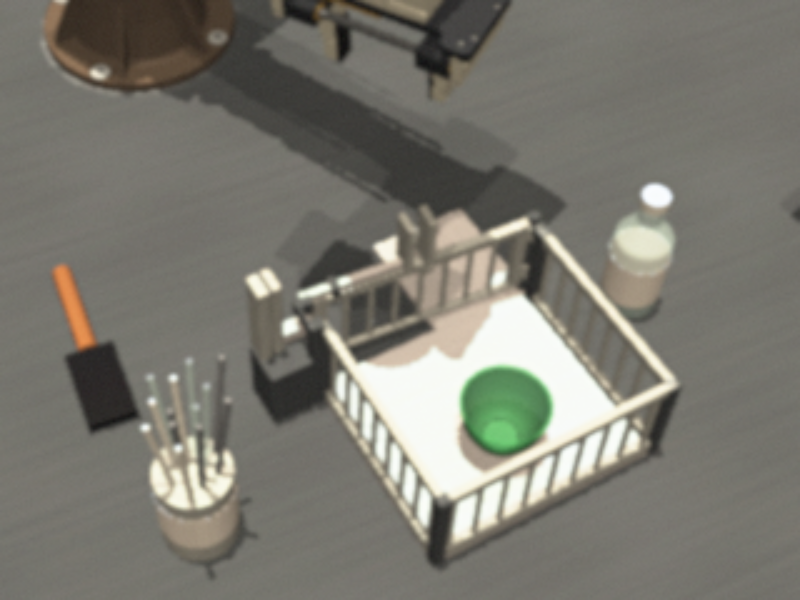

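The gate is back nearly shut, a few degrees ajar, and the bolt and bystanders are unchanged. I'll finish the half turn and come in along the tool axis.

Run:
```python
from h import *
to([.5616,.0925,.26],-89)
```

```text
shares [ 0.2036 -0.2434 -0.0158] twist -0.3149 cur ang -145.68 pos [0.4826 0.1003 0.2609]
```

Call:
arm_command(
  commands=[
    {"tx":0.03,"ty":-0.03,"tz":0,"twist":-0.039},
    {"tx":0.06,"ty":-0.07,"tz":0,"twist":-0.078},
    {"tx":0.1,"ty":-0.12,"tz":0,"twist":-0.117},
    {"tx":0.14,"ty":-0.17,"tz":0,"twist":-0.156},
    {"tx":0.17,"ty":-0.21,"tz":-0.01,"twist":-0.195},
    {"tx":0.204,"ty":-0.243,"tz":-0.016,"twist":-0.234},
    {"tx":0.204,"ty":-0.243,"tz":-0.016,"twist":-0.273},
    {"tx":0.204,"ty":-0.243,"tz":-0.016,"twist":-0.312},
  ],
)

```text
t: 15.13
eef_pos: [0.5623, 0.0926, 0.2596]
ee_rot: [-3.036, 0.05, 0.018]
force: [0.0, -0.1, -0.4]
width: 0.0876
gripper_force: 0.0
```

```bash
python3 z.py
python3 - <<'E'
from h import *
to([.555,.1057,.135],-89)
f=grab_frame("top")
for n in("handle_grip","bolt_grip"):
  for k in spot_point(n,"top")[:1]: print(n,k["score"],np.round(onz(k["uv"],"top",.152),4))
f=grab_frame("wrist");cv2.imwrite("pics/w5.png",f[:,:,::-1])
for k in spot_point("handle_grip","wrist")[:1]: print(k["score"],k["uv"],np.round(onz(k["uv"],"wrist",.152),4))
E
```

```text
toolz [-0.052  0.104 -0.993] tilt 6.697147310559793 x [ 1.    0.02 -0.05] [ 0.416  0.177 -0.037 -0.119 -1.363  1.195] [0.5623 0.0926 0.2596] [ 0.  -0.1 -0.4] 0.0876002440976695 15.1333
shares [-3.100e-03 -1.000e-04  5.021e-01] twist -0.0017 cur ang -89.3 pos [0.5623 0.0926 0.2596]
handle_grip 0.71 [0.5541 0.1084 0.152 ]
bolt_grip 0.96 [ 0.5652 -0.0626  0.152 ]
0.8 [283.4, 206.0] [0.5554 0.1009 0.152 ]
```

View pics/w5.png

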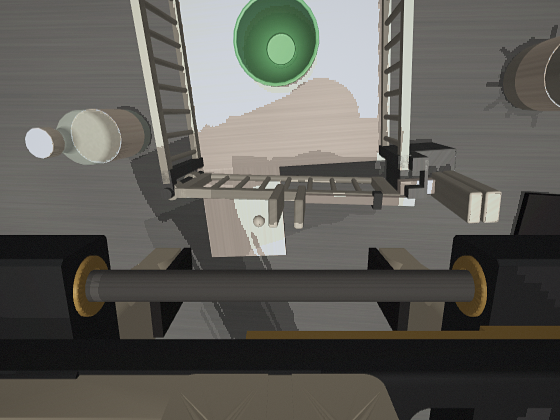

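The handle plates at (275,208) and (298,208) sit centred between the fingers, and x comes out at 0.555 as planned. I'll descend and squeeze.

Call:
arm_command(
  commands=[
    {"tx":0,"ty":0,"tz":0.08,"twist":0},
    {"tx":0,"ty":0,"tz":0.18,"twist":0},
    {"tx":0,"ty":0,"tz":0.28,"twist":0},
    {"tx":0,"ty":0,"tz":0.38,"twist":0},
    {"tx":0,"ty":0,"tz":0.45,"twist":0},
    {"tx":0,"ty":0,"tz":0.49,"twist":0},
    {"tx":0,"ty":0,"tz":0.49,"twist":0},
    {"tx":0,"ty":0,"tz":0.49,"twist":0},
  ],
)

```text
t: 16.05
eef_pos: [0.556, 0.1056, 0.1393]
ee_rot: [-3.036, 0.049, 0.015]
force: [0.5, -1.0, 0.5]
width: 0.0875
gripper_force: 0.0
```

Call:
arm_command(
  commands=[
    {"tx":0,"ty":0,"tz":0,"twist":0},
    {"tx":0,"ty":0,"tz":0,"twist":0},
    {"tx":0,"ty":0,"tz":0,"twist":0},
    {"tx":0,"ty":0,"tz":0,"twist":0},
    {"tx":0,"ty":0,"tz":0,"twist":0},
    {"tx":0,"ty":0,"tz":0,"twist":0},
    {"tx":0,"ty":0,"tz":0,"twist":0},
    {"tx":0,"ty":0,"tz":0,"twist":0},
  ],
  claw=0.05,
  grip_force=40,
)

```text
t: 16.72
eef_pos: [0.5558, 0.1055, 0.1388]
ee_rot: [-3.036, 0.049, 0.016]
force: [0.2, -2.1, -0.8]
width: 0.0398
gripper_force: 2.1
```

Call:
arm_command(
  commands=[
    {"tx":0,"ty":0,"tz":0,"twist":0},
    {"tx":0,"ty":0,"tz":0,"twist":0},
    {"tx":0,"ty":0,"tz":0,"twist":0},
    {"tx":0,"ty":0,"tz":0,"twist":0},
    {"tx":0,"ty":0,"tz":0,"twist":0},
    {"tx":0,"ty":0,"tz":0,"twist":0},
    {"tx":0,"ty":0,"tz":0,"twist":0},
    {"tx":0,"ty":0,"tz":0,"twist":0},
  ],
)

```text
t: 17.38
eef_pos: [0.5558, 0.1066, 0.1385]
ee_rot: [-3.034, 0.049, 0.016]
force: [0.9, 5.6, -5.0]
width: 0.0154
gripper_force: 39.7
```

```bash
python3 z.py; python3 g.py
```

```text
toolz [-0.05   0.106 -0.993] tilt 6.749223813073267 x [ 1.    0.02 -0.05] [ 0.442  0.246 -0.226 -0.132 -1.102  1.202] [0.5558 0.1066 0.1385] [ 0.9  5.6 -5. ] 0.01538291631077293 17.3833
r 0.12046790925654294 gate deg 4.028776015931655 tool turn 184.37143333282398 0.01538291631077293 39.66950660571456 [ 0.9305129   5.61225688 -4.96145574] [ 1.35 -0.49 -0.16] [ 0.44  0.25 -0.23 -0.13 -1.1   1.2 ] 17.3833
```

Squeezed at 15.4 mm. I'll work out the arc in the now tilted tool axes.

```bash
cat > sw.py <<'E'
from h import *
import sys
h=np.array([.55376,.22708,0]);s=get_state();M=R.from_euler("xyz",s["ee_rot"]).as_matrix()
p=np.array(s["eef_pos"]);g=p-.019*M[:,2];d=g-h
print("gate",(5-90-np.degrees(np.arctan2(d[1],d[0])))%360,"tool",95+180-np.degrees(np.arctan2(M[1,1],M[0,1])),"r",np.hypot(d[0],d[1]),"z",p[2],"w",s["width"],s["gripper_force"],np.round(s["force"],1),np.round(s["moment"],1),np.round(s["q"],2),s["t"])
for a in map(float,sys.argv[1:]):
    t=R.from_euler("z",-a,degrees=True).apply(d)-d
    print(a,np.round(M.T@t/.25,3),"twist",round(a/180,3))
E
python3 sw.py 2 5 8 11 14 17 20 23 26 31 36 41 46 51 56 61 66 71 76
```

```text
gate 3.5950962814082175 tool 364.371433332824 r 0.12250585771871811 z 0.13846292114677067 w 0.01538291631077293 39.66950660571456 [ 0.9  5.6 -5. ] [ 1.3 -0.5 -0.2] [ 0.44  0.25 -0.23 -0.13 -1.1   1.2 ] 17.3833
2.0 [-0.017 -0.     0.001] twist 0.011
5.0 [-0.043 -0.001  0.002] twist 0.028
8.0 [-0.068 -0.004  0.004] twist 0.044
11.0 [-0.093 -0.008  0.005] twist 0.061
14.0 [-0.119 -0.013  0.007] twist 0.078
17.0 [-0.143 -0.019  0.009] twist 0.094
20.0 [-0.168 -0.027  0.011] twist 0.111
23.0 [-0.192 -0.036  0.013] twist 0.128
26.0 [-0.215 -0.046  0.016] twist 0.144
31.0 [-0.253 -0.066  0.02 ] twist 0.172
36.0 [-0.288 -0.089  0.024] twist 0.2
41.0 [-0.322 -0.115  0.028] twist 0.228
46.0 [-0.353 -0.144  0.033] twist 0.256
51.0 [-0.382 -0.175  0.038] twist 0.283
56.0 [-0.408 -0.209  0.043] twist 0.311
61.0 [-0.43  -0.245  0.048] twist 0.339
66.0 [-0.45  -0.283  0.053] twist 0.367
71.0 [-0.465 -0.322  0.058] twist 0.394
76.0 [-0.478 -0.363  0.063] twist 0.422
```

Call:
arm_command(
  commands=[
    {"tx":-0.017,"ty":0,"tz":0.001,"twist":0.011},
    {"tx":-0.043,"ty":-0.001,"tz":0.002,"twist":0.028},
    {"tx":-0.068,"ty":-0.004,"tz":0.004,"twist":0.044},
    {"tx":-0.093,"ty":-0.008,"tz":0.005,"twist":0.061},
    {"tx":-0.119,"ty":-0.013,"tz":0.007,"twist":0.078},
    {"tx":-0.143,"ty":-0.019,"tz":0.009,"twist":0.094},
    {"tx":-0.168,"ty":-0.027,"tz":0.011,"twist":0.111},
    {"tx":-0.192,"ty":-0.036,"tz":0.013,"twist":0.128},
  ],
)

```text
t: 18.05
eef_pos: [0.5079, 0.1148, 0.1386]
ee_rot: [-3.062, 0.086, -0.388]
force: [3.2, 3.8, -9.0]
width: 0.0152
gripper_force: 39.3
```

```bash
python3 sw.py 3 6 9 12 15 18 21 24 27 30
```

```text
gate 26.433633486851917 tool 387.60711695525356 r 0.12282817299594442 z 0.1385570003116363 w 0.015168291694936742 39.34485507197678 [ 3.2  3.8 -9. ] [ 0.7 -1.8 -0.2] [ 0.5   0.17 -0.32 -0.13 -1.07  0.74] 18.05
3.0 [-0.026 -0.     0.002] twist 0.017
6.0 [-0.051 -0.002  0.005] twist 0.033
9.0 [-0.077 -0.004  0.007] twist 0.05
12.0 [-0.102 -0.009  0.009] twist 0.067
15.0 [-0.127 -0.014  0.012] twist 0.083
18.0 [-0.152 -0.021  0.015] twist 0.1
21.0 [-0.176 -0.029  0.018] twist 0.117
24.0 [-0.2   -0.038  0.02 ] twist 0.133
27.0 [-0.223 -0.049  0.023] twist 0.15
30.0 [-0.246 -0.061  0.026] twist 0.167
```

Call:
arm_command(
  commands=[
    {"tx":-0.026,"ty":0,"tz":0.002,"twist":0.016},
    {"tx":-0.051,"ty":-0.002,"tz":0.005,"twist":0.032},
    {"tx":-0.077,"ty":-0.004,"tz":0.007,"twist":0.048},
    {"tx":-0.102,"ty":-0.009,"tz":0.009,"twist":0.064},
    {"tx":-0.127,"ty":-0.014,"tz":0.012,"twist":0.08},
    {"tx":-0.152,"ty":-0.021,"tz":0.015,"twist":0.096},
    {"tx":-0.176,"ty":-0.029,"tz":0.018,"twist":0.112},
    {"tx":-0.2,"ty":-0.038,"tz":0.02,"twist":0.128},
  ],
)

```text
t: 18.72
eef_pos: [0.4654, 0.142, 0.1388]
ee_rot: [-3.103, 0.109, -0.791]
force: [5.8, -0.2, -9.1]
width: 0.0151
gripper_force: 39.5
```

```bash
python3 sw.py 3 6 9 12 15 18 21 24 27 30
```

```text
gate 50.10723433631418 tool 410.5781346410389 r 0.12338990183316383 z 0.1387597606087151 w 0.015126439453069816 39.50814921408892 [ 5.8 -0.2 -9.1] [-0.6 -2.6 -0.3] [ 0.59  0.11 -0.4  -0.13 -1.05  0.25] 18.7167
3.0 [-0.026 -0.     0.003] twist 0.017
6.0 [-0.051 -0.002  0.006] twist 0.033
9.0 [-0.077 -0.005  0.009] twist 0.05
12.0 [-0.102 -0.01   0.012] twist 0.067
15.0 [-0.127 -0.016  0.015] twist 0.083
18.0 [-0.152 -0.023  0.018] twist 0.1
21.0 [-0.176 -0.031  0.02 ] twist 0.117
24.0 [-0.2   -0.041  0.023] twist 0.133
27.0 [-0.223 -0.052  0.026] twist 0.15
30.0 [-0.246 -0.064  0.029] twist 0.167
```

Call:
arm_command(
  commands=[
    {"tx":-0.034,"ty":-0.001,"tz":0.004,"twist":0.022},
    {"tx":-0.068,"ty":-0.004,"tz":0.008,"twist":0.044},
    {"tx":-0.102,"ty":-0.01,"tz":0.012,"twist":0.067},
    {"tx":-0.135,"ty":-0.018,"tz":0.016,"twist":0.089},
    {"tx":-0.168,"ty":-0.028,"tz":0.019,"twist":0.111},
    {"tx":-0.2,"ty":-0.041,"tz":0.023,"twist":0.133},
    {"tx":-0.223,"ty":-0.052,"tz":0.026,"twist":0.15},
    {"tx":-0.238,"ty":-0.06,"tz":0.028,"twist":0.161},
  ],
)

```text
t: 19.38
eef_pos: [0.4335, 0.1947, 0.1391]
ee_rot: [3.121, 0.113, -1.3]
force: [3.3, -4.0, -3.2]
width: 0.0154
gripper_force: 40.2
```

Call:
arm_command(
  commands=[
    {"tx":0,"ty":0,"tz":0,"twist":0},
    {"tx":0,"ty":0,"tz":0,"twist":0},
    {"tx":0,"ty":0,"tz":0,"twist":0},
    {"tx":0,"ty":0,"tz":0,"twist":0},
    {"tx":0,"ty":0,"tz":0,"twist":0},
    {"tx":0,"ty":0,"tz":0,"twist":0},
    {"tx":0,"ty":0,"tz":0,"twist":0},
    {"tx":0,"ty":0,"tz":0,"twist":0},
  ],
)

```text
t: 20.05
eef_pos: [0.4334, 0.1951, 0.1391]
ee_rot: [3.121, 0.115, -1.298]
force: [1.4, -2.8, -3.2]
width: 0.0154
gripper_force: 40.2
```

```bash
python3 sw.py
python3 - <<'E'
from h import *
f=grab_frame("scene");cv2.imwrite("pics/s4.png",cv2.resize(f[100:340,140:460,::-1],(800,600)))
E
```

```text
gate 79.12868917502777 tool 439.2202856413171 r 0.12411863020866862 z 0.13912750017171854 w 0.01542122618127369 40.22705018520355 [ 1.4 -2.8 -3.2] [-1.7 -1.3 -0.1] [ 0.73  0.08 -0.43 -0.13 -1.03 -0.39] 20.05
```

View pics/s4.png

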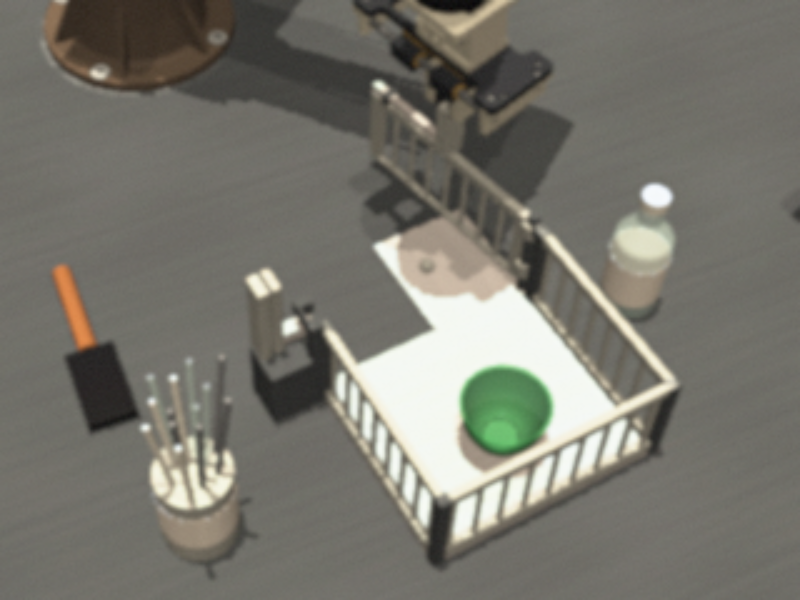

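The gate stands at about 79°, held and squeezed. The bolt is still back, and the bowl, tin, bottle and paddle are where they were.

```bash
python3 -c "
from station import *
print(job_done())"
```

```text
the job is handed in; nothing more can be done
None
```

I handed the job in with the gate held open at about 79°, the handle squeezed and the bolt back. It took a second grasp: the wrist joint reached its range limit on the first swing, at about 11 s, so I let the gate fall back and regripped. I was not shown the verdict.

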